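Tip a printed vase over the step and seat its mouth on the curing lamp

ROBOT

A 6-joint arm with a two-finger parallel gripper is mounted at the origin on the work surface. World frame = base frame: x ahead of the robot, y to its left, z up, the work surface at z = 0. Lengths are in m, angles in rad, forces in N, time in s.
With the tool pointing down it reaches from about 0.35 to 0.975 m from the base axis. Payload 4.9 kg.
Tool frame: the origin (TCP) lies on the centre line of the jaws, within the pads' length; the fingertips stand manip.tip_reach ahead of it and the grasp point (between the pads) is the TCP (manip.tip_reach is the distance from the TCP to the fingertips, in m); z points along the fingers, y is the line along which they close (so a half turn about z gives the same grasp; the last joint's range is limited). The gripper opens to 85 mm and grips with 20 to 120 N. Pads are 22 mm wide; open, the fingers measure 114 mm over their backs; the gripper's body (76 mm by 85 mm) begins 54 mm behind the grasp point. The pads swing forward as they close: fully open they stand 13 mm farther back than shut.
Start: joints at [1.132, 0.053, 1.613, -0, 1.476, -0.119], TCP at [0.196, 0.593, 0.223] pointing down, gripper open.
Joint ranges: [-3.01, 3.01], [-1.01, 2.22], [0.06, 2.58], [-1.02, 4.17], [0.09, 2.62], [-3.14, 3.14]. Speed limits (rad/s): [2.57, 2.57, 3.14, 3.14, 3.14, 3.14].

INTERFACE

Orientations are given as a unit quaternion [w, x, y, z].
In Python, from plant import manip gives the robot as it stands. The module is installed in compiled form; this text tells all that it offers.
- The arm moves only by the tool move_arm, never from a script. Its argument "rows" is a list of rows, each a list of 7 numbers: the shift along the tool's x, y, z in cm, then the turn, a rotation vector about the tool's x, y, z in degrees, then the opening, from -1 (shut) to 1 (fully open). In form: [[tx, ty, tz, ax, ay, az, jaw], ...]. A call has 1 to 20 rows; each row shifts and turns the commanded pose from where the row before left it, along the tool's axes as they then stand; what a row does not reach is not made up. A row lasts 1/12 s, in which the tool goes at most 41.7 mm and 7.16 degrees, less where a joint would pass 70% of its speed; a pose out of reach is approached as far as the arm can. A call is refused whole if a number of a shift passes 4.17 or a number of a turn 7.16, either way. A call with a gripper value outside its range is refused whole. The fingers move at their own pace and stop on an object; the grip force is fixed at half the most. Time passes only in rows, so rows that do not move let the fingers close. It gives the time, the measured TCP pose, the force, the opening and the grip force at its end, in the units of the state.
- manip.state(): the state, without advancing time (a new reading comes with each control period).
- manip.grab_frame(name): name is "scene" or "top" or "wrist"; returns a dict with "img" (400x640x3 uint8, blue, green, red), "mtx" (3x3 intrinsics, pixels), "k1" (the pictures are not rectified: a ray, as slopes to the right and down, at radius r is drawn at 1 + k1 r^2 times it, then the intrinsics apply), "R" (3x3) and "t" (3): a world point X has camera coordinates R X + t. Camera axes: x right, y down, z forward; pixel columns grow to the right and rows downward; lengths in m; the calibration is good to about 2 mm. A picture is of the moment at which its call begins. There is no depth.
- manip.job_done(): hands the job in; it is judged then, once.
The state is a dict: "time": time; "joint_pos": joint angles; "joint_vel": joint speeds; "joint_efforts": joint torques, N m; "tool_pos": TCP position; "tool_rot": TCP orientation; "contact_force": force on the tool from outside, world axes, zero at the start; "ft_torque": the same for the moment, N m; "gripper_width": opening from 0.0 (shut) to 1.0 (fully open); "grasp_force": force on a finger pad.
Only numpy, scipy, OpenCV 4.12 (cv2) and the standard library are available. Lean on these libraries where they do the work, as an engineer would, in place of code of your own. Each camera call takes 0.05 s, during which the arm holds its last target. There are 200 camera calls.

TASK

The square resin vase must be cured inside: push it up to the stand's low step, tip it over the step by pushing high so that it lies on its side on the metal plate with its mouth towards the lamp, then push it along by its foot until its mouth presses on the lamp's sprung collar with about 8 newtons, hold that for a second and leave it lying there against the collar. The resin is still soft, so only push, never lift the vase, and never push it with more than 14 newtons; leave the other things on the counter where they are.

Things in the scene. Friction and masses are not known exactly. Their poses are not given: they have to be found in the camera images.
- stand: Fixed aluminium curing stand. Origin on the counter at the middle of the low step: +x from the step over the raised plate to the lamp, y along the step, z up. x < 0: lane (see it). At x = 0 the step, 9 mm high, square edge. x = 0 to 275 mm: bare metal plate, 110 mm wide, top 12 mm above the counter, no side walls, friction about 0.6.
- lane: Grey slick-film lane of the stand, same frame as the stand: from the step 95 mm back to x = -95 mm, 110 mm wide, top 3 mm above the counter. Friction only about 0.14: the standing vase slides on it, however high it is pushed, until it meets the step.
- vase: White square resin vase, 52 x 52 mm, 104 mm tall, straight sides, open mouth, 150 to 310 g. Origin: centre of its underside (foot), z to its mouth. Starts standing on the lane, 3 to 32 mm short of the step, x side facing it within 9 degrees. Its rim is then 107 mm above the counter; lying on the plate its upper side is at 64 mm and its foot end at first overhangs the lane by about 10 mm.
- vase_toe (a point): Point on the vase: middle of the bottom edge of its foot on the side that faces the step at the start.
- vase_mouth (a point): Point on the vase: centre of its mouth, in the plane of the rim, 104 mm from the foot.
- lamp: White lamp on the plate's far end, frame as the stand's. Housing 104 mm high, from x = 186 mm. Before it a dark rubber collar: flat face 58 mm wide, 14 to 66 mm above the counter. Its tube is drawn out by hand by an amount NOT measured: the face is at x = 112 to 152 mm, found only by feel. The tube does not yield; the collar is sprung, 6 N per mm, damped, 5 mm travel to a hard end.
- tweezers: Steel tweezers, 126 mm long, lying on the counter on the robot's side of the stand. Bystander.
- figurine: Small white turned figurine, 36 mm wide, 62 mm tall, beyond the stand. Bystander.
- round_vase: White round vase model, 80 mm wide, 130 mm tall. Bystander.
- wash_bottle: Clear bottle, 66 mm wide, 170 mm tall. Bystander.
- jar: Amber glass jar, 60 mm wide, 75 mm tall. Bystander.
- scraper: Scraper with a black handle, 200 mm long, lying on the counter. Bystander.

How it is judged:
On the way, in this order (a step that is already met when the one before it is completed fails the run):
1. the vase is being tipped with its toe edge at the step (within 12 mm) (angle between vase's own z axis and vertical between 0.2 and 1.2 rad and x of vase_toe in the frame of stand between -0.012 and 0.012 m and contact force between vase and stand above 0.1 N).
2. the vase lies on its side on the plate, mouth towards the lamp (angle between vase's own z axis and vertical between 1.5 and 1.64 rad and x of vase_mouth in the frame of stand above 0.06 m and angular speed of vase below 0.3 rad/s), for 0.2 s.
3. the mouth is pressed on the lamp's collar with more than 4 N for half a second (contact force between vase and lamp above 4 N), for 0.5 s.
At the end, for the whole second after the job is handed in: The vase lies flat on its side on the plate (within 4 degrees), in line with the stand within 4.5 degrees, its mouth touching the lamp's collar and within 22 mm of the collar's centre line sideways, at rest and released (angle between vase's own z axis and vertical between 1.5 and 1.64 rad and angle between the z axis of vase and the x axis of stand, either way round below 0.08 rad and x of vase_mouth in the frame of stand above 0.106 m and y of vase_mouth in the frame of stand between -0.022 and 0.022 m and z of vase in the frame of stand above 0.03 m and contact force between vase and lamp above 0.05 N and linear speed of vase below 0.01 m/s).
It fails at once if the vase is pushed by the fingers with more than 14 N (contact force between the fingers and vase above 14 N).
It fails at once if the vase is pressed on the lamp with more than 14 N (contact force between vase and lamp above 14 N).
It fails at once if the vase is lifted (the centre of its foot more than 65 mm above the counter) (height (world z) of vase above 0.065 m).
It fails at once if another thing on the counter is moved more than 20 mm (distance of any of tweezers, figurine, round_vase, wash_bottle, jar, scraper from where it was at the start of the episode above 0.02 m).
It also fails if it takes over 58 s, if anything falls off the work surface, if the arm or the gripper's body presses on something with over 40 N, if the wrist force passes 120 N, or if a joint passes its speed limit or range.

## Working session

There is one attempt and no reset: what is moved stays moved. The work goes in short steps, Python scripts to look and compute and a tool call to move; the robot and the scene stay as the last step left them, time stands still between calls to the robot, and variables do not carry over. Pictures are saved under pics/ and viewed, at most 10 in all, crops included, and the job is handed in when it is done.

Besides the shell and the picture viewer there is one more tool, called after "Call:" as a command line: name --pt "numbers of a row" for each row, then --argument value for the rest. move_arm: Moves the arm, as the interface text tells. Its arguments: {"type":"object","properties":{"rows":{"type":"array","items":{"type":"array","items":{"type":"number"}}}},"required":["rows"]}

```bash
mkdir -p pics; cat > h.py <<'E'
import numpy as np, cv2
from plant import manip
def ray(f,u,v):
    K=f["mtx"];p=np.array([(u-K[0,2])/K[0,0],(v-K[1,2])/K[1,1]])
    q=p.copy()
    for _ in range(30): q=p/(1+f["k1"]*(q@q))
    R=np.array(f["R"]);d=R.T@np.array([q[0],q[1],1]);return -R.T@np.array(f["t"]),d
def at(f,u,v,z):
    c,d=ray(f,u,v);return c+d*(z-c[2])/d[2]
def proj(f,X):
    x=np.array(f["R"])@X+f["t"];q=x[:2]/x[2];q=q*(1+f["k1"]*(q@q));K=f["mtx"]
    return np.array([K[0,0]*q[0]+K[0,2],K[1,1]*q[1]+K[1,2]])
E
python3 - <<'E'
from h import *
import pickle
s=manip.state();print(s,manip.tip_reach)
fs={}
for n in("scene","top"):
    f=manip.grab_frame(n);fs[n]=f;cv2.imwrite(f"pics/{n}0.png",f["img"]);print(n,f["mtx"],f["k1"],f["R"],f["t"])
pickle.dump(fs,open("f0.pkl","wb"))
E
```

```text
{'time': 0.0, 'joint_pos': array([ 1.13195218e+00,  5.33374848e-02,  1.61434228e+00, -5.13354174e-06,
        1.47600369e+00, -1.19008427e-01]), 'joint_vel': array([-0.00181563, -0.00028268,  0.00050484, -0.00085587, -0.00295636,
        0.00067275]), 'joint_efforts': array([-9.38533376e-04, -3.93681371e+01, -3.70176387e+01, -1.38147830e-04,
        6.82527025e-03,  1.01624192e-06]), 'tool_pos': array([0.19622905, 0.59269822, 0.22144622]), 'tool_rot': array([-2.85366799e-04,  1.59236784e-01,  9.87239866e-01, -1.00569960e-03]), 'contact_force': array([-1.55431303,  0.10499053, -0.32225427]), 'ft_torque': array([-0.01130761, -0.02493387, -0.01816519]), 'grasp_force': 0.0, 'gripper_width': 1.0025353962593484} 0.019
scene [[420.91460108   0.         320.33874063]
 [  0.         420.91460108 197.44015518]
 [  0.           0.           1.        ]] 0.006064648686696528 [[ 0.38928643  0.92084146  0.02251869]
 [ 0.5387061  -0.20777202 -0.816472  ]
 [-0.74716251  0.32997242 -0.57694574]] [-0.2031834  -0.17472298  1.60132692]
top [[390.7468812    0.         322.24963593]
 [  0.         390.7468812  199.74001652]
 [  0.           0.           1.        ]] -0.03162216621574167 [[ 0.00352673 -0.99991738  0.01236143]
 [-0.99668037 -0.00452024 -0.08128841]
 [ 0.08133757 -0.01203371 -0.99661396]] [-0.0038246   0.5217211   1.02496384]
```

View pics/scene0.png

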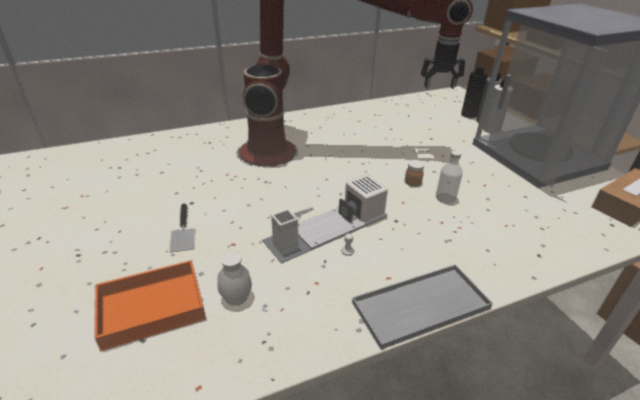

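View pics/top0.png

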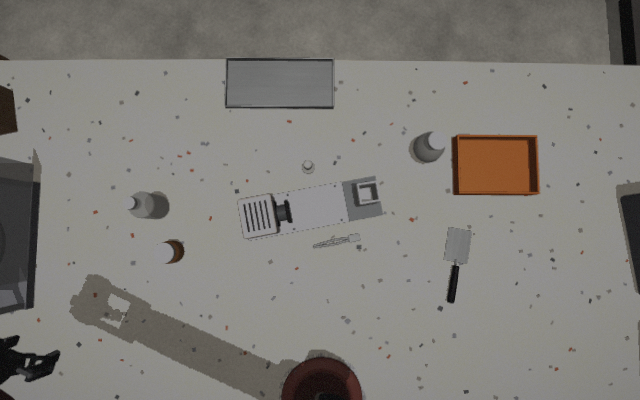

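The scene view shows the vase at (285,232) near the step and the lamp at (366,200). In the top view the lane is at (362,198), the step around x=345, the collar around (287,212), the tweezers at (337,241) and the figurine at (308,166). I'll enlarge the top view.

```bash
python3 - <<'E'
import cv2
i=cv2.imread("pics/top0.png")[165:255,230:390];cv2.imwrite("pics/c0.png",cv2.resize(i,None,fx=5,fy=5,interpolation=cv2.INTER_CUBIC))
E
```

```text
(no output)
```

View pics/c0.png

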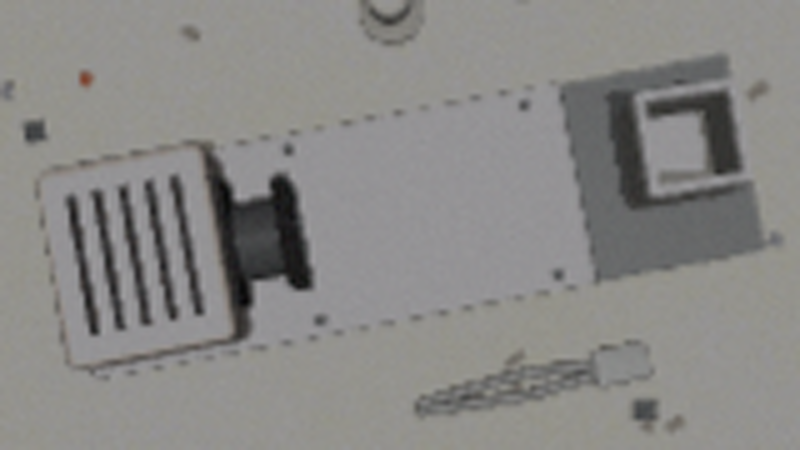

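```bash
python3 - <<'E'
from h import *
import pickle
f=pickle.load(open("f0.pkl","rb"))["top"]
W=lambda c,z: at(f,230+(c[0]+.5)/5-.5,165+(c[1]+.5)/5-.5,z)
for n,z,l in(("step",.012,[(562,84),(596,282)]),("lane",.003,[(728,54),(763,247)]),("rim",.107,[(634,88),(737,78),(752,181),(650,200)]),("plate",.012,[(98,377),(218,147)]),("lamp",.104,[(38,172),(205,142),(238,338),(72,369)]),("collar",.066,[(288,174),(312,288)]),("twz",.003,[(415,408),(655,348),(590,350),(650,385)])):
    P=np.array([W(c,z)[:2] for c in l]);print(n,P.round(4).tolist())
    if n=="step": S=P.mean(0);
    if n=="lane":
        L=P.mean(0);x=(S-L)/np.linalg.norm(S-L)
    if n=="lamp": pass
lm=np.mean([W(c,.104)[:2] for c in [(38,172),(205,142),(238,338),(72,369)]],axis=0)
x=(lm-L)/np.linalg.norm(lm-L);y=np.array([-x[1],x[0]]);print("S",S,"x",x,np.degrees(np.arctan2(x[1],x[0])))
e=W((596,282),.012)[:2]-W((562,84),.012)[:2];print("stepdir",np.degrees(np.arctan2(e[1],e[0]))+180-(-90))
for n,z,l in(("rim",.107,[(634,88),(737,78),(752,181),(650,200)]),("lane",.003,[(728,54),(763,247)]),("lamp",.104,[(205,142),(238,338)]),("collar",.066,[(288,174),(312,288)])):
    for c in l: p=W(c,z)[:2]-S;print(n,p@x,p@y)
print(np.linalg.norm(S-L))
s=manip.state();print(f["R"].T@-f["t"])
E
```

```text
step [[0.5727, -0.0553], [0.4654, -0.0735]]
lane [[0.5909, -0.1471], [0.485, -0.1654]]
rim [[0.5586, -0.0849], [0.5638, -0.1359], [0.5128, -0.1429], [0.5032, -0.0926]]
plate [[0.4135, 0.1933], [0.5374, 0.1307]]
lamp [[0.5159, 0.2087], [0.5311, 0.1267], [0.4348, 0.1092], [0.4193, 0.1901]]
collar [[0.5185, 0.0886], [0.4603, 0.0757]]
twz [[0.3973, 0.0237], [0.43, -0.1062], [0.4288, -0.0709], [0.41, -0.1034]]
S [ 0.51902646 -0.0643907 ] x [-0.19522113  0.98075925] 101.25764181495656
stepdir 99.66051383332501
rim -0.027821425763016192 -0.03479364194787109
rim -0.07892932625896174 -0.029982919000941414
rim -0.07582055040169854 0.021480741784904306
rim -0.024531210765895744 0.02105690723639972
lane -0.09511211716667621 -0.054366295200103304
lane -0.09239628232109388 0.053089839461214074
lamp 0.1850668357229756 -0.04912502619838236
lamp 0.18671196089824832 0.0487115094041421
collar 0.1501170508865889 -0.02939281573227003
collar 0.14888773569419228 0.030250887237237126
0.0937563720737403
[0.43663461 0.01086814 1.06395043]
```

Call:
move_arm --pt "0 0 -0.5 0 0 6.76 -0.5" --pt "0 0 -0.5 0 0 6.76 -0.5" --pt "0 0 -0.5 0 0 6.76 -0.5" --pt "0 0 -0.5 0 0 6.76 -0.5" --pt "0 0 -0.5 0 0 6.76 -0.5" --pt "0 0 -0.5 0 0 6.76 -0.5" --pt "0 0 -0.5 0 0 6.76 -0.5" --pt "0 0 0 0 0 6.76 -0.5" --pt "0 0 0 0 0 6.76 -0.5" --pt "0 0 0 0 0 0 -0.5" --pt "0 0 0 0 0 0 -0.5"

```text
time: 1.02
tool_pos: [0.1964, 0.5931, 0.2571]
tool_rot: [0.0, 0.636, 0.772, -0.0]
contact_force: [-0.2, 0.3, 0.6]
gripper_width: 0.246
grasp_force: 0.0
```

Call:
move_arm --pt "-2.5 0.6 0 0 0 0 -0.5" --pt "-2.5 0.6 0 0 0 0 -0.5" --pt "-2.5 0.6 0 0 0 0 -0.5" --pt "-2.5 0.6 0 0 0 0 -0.5" --pt "-2.5 0.6 0 0 0 0 -0.5" --pt "-2.5 0.6 0 0 0 0 -0.5" --pt "-2.5 0.6 0 0 0 0 -0.5" --pt "-2.5 0.6 0 0 0 0 -0.5" --pt "-2.5 0.6 0 0 0 0 -0.5" --pt "-2.5 0.6 0 0 0 0 -0.5" --pt "-2.5 0.6 0 0 0 0 -0.5" --pt "-2.5 0.6 0 0 0 0 -0.5" --pt "-2.5 0.6 0 0 0 0 -0.5" --pt "-2.5 0.6 0 0 0 0 -0.5" --pt "-2.5 0.6 0 0 0 0 -0.5" --pt "-2.5 0.6 0 0 0 0 -0.5" --pt "0 0 0 0 0 0 -0.5"

```text
time: 2.43
tool_pos: [0.3671, 0.2156, 0.2575]
tool_rot: [0.001, 0.638, 0.77, -0.0]
contact_force: [0.7, -0.2, 0.1]
gripper_width: 0.251
grasp_force: 0.0
```

Call:
move_arm --pt "-2.5 0.6 0 0 0 0 -0.5" --pt "-2.5 0.6 0 0 0 0 -0.5" --pt "-2.5 0.6 0 0 0 0 -0.5" --pt "-2.5 0.6 0 0 0 0 -0.5" --pt "-2.5 0.6 0 0 0 0 -0.5" --pt "-2.5 0.6 0 0 0 0 -0.5" --pt "-2.5 0.6 0 0 0 0 -0.5" --pt "-2.5 0.6 0 0 0 0 -0.5" --pt "-2.5 0.6 0 0 0 0 -0.5" --pt "-2.5 0.6 0 0 0 0 -0.5" --pt "-2.5 0.6 0 0 0 0 -0.5" --pt "-2.5 0.6 0 0 0 0 -0.5" --pt "-2.5 0.6 0 0 0 0 -0.5" --pt "-2.5 0.6 0 0 0 0 -0.5" --pt "-2.5 0.6 0 0 0 0 -0.5" --pt "-2.5 0.6 0 0 0 0 -0.5" --pt "0 0 0 0 0 0 -0.5" --pt "0 0 0 0 0 0 -0.5"

```text
time: 3.93
tool_pos: [0.5356, -0.1566, 0.2571]
tool_rot: [-0.001, 0.637, 0.771, 0.0]
contact_force: [-0.2, -0.6, -1.2]
gripper_width: 0.252
grasp_force: 0.0
```

```bash
cat >> h.py <<'E'
S=np.array([.519,-.0644]);A=np.radians(100.9);X=np.array([np.cos(A),np.sin(A)]);Y=np.array([-X[1],X[0]])
def st():
    from scipy.spatial.transform import Rotation as Ro
    s=manip.state();p=s["tool_pos"];q=s["tool_rot"];R=Ro.from_quat([*q[1:],q[0]]).as_matrix()
    d=p[:2]-S;F=s["contact_force"]
    print("t",round(s["time"],2),"stand x,y",d@X*1e3,d@Y*1e3,"z",p[2]*1e3,"yawx",np.degrees(np.arctan2(R[1,0],R[0,0])),"zax",R[:,2].round(3),"F",F[:2]@X,F[:2]@Y,F[2],"w",s["gripper_width"])
E
python3 -c "from h import *;st()"
```

```text
t 3.93 stand x,y -93.64772986041385 1.1264998471110124 z 257.05702944878834 yawx 100.85933600011718 zax [-0.001  0.001 -1.   ] F -0.544580839641644 0.33790964331563367 -1.2208900237407365 w 0.2518598796351876
```

Call:
move_arm --pt "-1.6 0.35 0 0 0 0 -0.5" --pt "-1.6 0.35 0 0 0 0 -0.5" --pt "0 0 2.5 0 0 0 -0.5" --pt "0 0 2.5 0 0 0 -0.5" --pt "0 0 2.5 0 0 0 -0.5" --pt "0 0 2.5 0 0 0 -0.5" --pt "0 0 2.5 0 0 0 -0.5" --pt "0 0 2.0 0 0 0 -0.5" --pt "0 0 0.8 0 0 0 -0.5" --pt "0 0 0 0 0 0 -0.5" --pt "0 0 0 0 0 0 -0.5"

```text
time: 4.85
tool_pos: [0.5486, -0.1858, 0.1053]
tool_rot: [0.0, 0.637, 0.771, 0.0]
contact_force: [-0.3, 0.3, 0.7]
gripper_width: 0.247
grasp_force: 0.0
```

```bash
python3 - <<'E'
from h import *
st()
f=manip.grab_frame("top");i=f["img"][150:240,300:440]
g=manip.grab_frame("scene");j=g["img"][180:280,230:400]
cv2.imwrite("pics/c1.png",np.vstack([cv2.resize(i,(466,300)),cv2.resize(j,(466,274))]))
E
```

```text
t 4.85 stand x,y -124.76523320677055 -6.09138011149704 z 105.26468245567376 yawx 100.91523736896369 zax [ 0.  0. -1.] F 0.40181922500798073 0.2783026404410858 0.7156420434924634 w 0.246950981479183
```

View pics/c1.png

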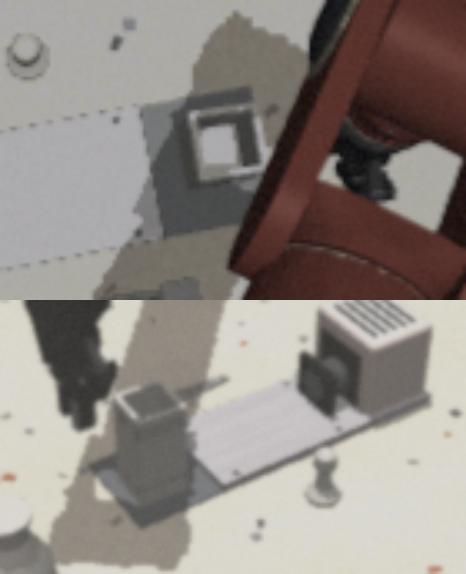

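The fingers are behind the vase, just below its rim, with clear space around them. Now I'll push slowly to the step.

Call:
move_arm --pt "0.8 0 0 0 0 0 -0.5" --pt "0.8 0 0 0 0 0 -0.5" --pt "0.6 0 0 0 0 0 -0.5" --pt "0.3 0 0 0 0 0 -0.5" --pt "0.2 0 0 0 0 0 -0.5" --pt "0.2 0 0 0 0 0 -0.5" --pt "0.2 0 0 0 0 0 -0.5" --pt "0.2 0 0 0 0 0 -0.5" --pt "0.2 0 0 0 0 0 -0.5" --pt "0.2 0 0 0 0 0 -0.5" --pt "0.2 0 0 0 0 0 -0.5" --pt "0.2 0 0 0 0 0 -0.5" --pt "0.2 0 0 0 0 0 -0.5" --pt "0.2 0 0 0 0 0 -0.5" --pt "0.2 0 0 0 0 0 -0.5" --pt "0.2 0 0 0 0 0 -0.5" --pt "0.2 0 0 0 0 0 -0.5" --pt "0.2 0 0 0 0 0 -0.5" --pt "0.2 0 0 0 0 0 -0.5"

```text
time: 6.53
tool_pos: [0.538, -0.1322, 0.1047]
tool_rot: [0.0, 0.637, 0.771, 0.0]
contact_force: [-0.0, 0.0, -0.3]
gripper_width: 0.248
grasp_force: 0.0
```

```bash
python3 - <<'E'
from h import *
st()
f=manip.grab_frame("top");i=f["img"][150:240,300:440]
g=manip.grab_frame("scene");j=g["img"][180:280,230:400]
cv2.imwrite("pics/c2.png",np.vstack([cv2.resize(i,(466,300)),cv2.resize(j,(466,274))]))
E
```

```text
t 6.53 stand x,y -70.21525658347022 -5.810589021372714 z 104.72329900294442 yawx 100.8352324336966 zax [ 0. -0. -1.] F 0.025171453315480298 0.011809986138655278 -0.3114700197858372 w 0.2483964159805296
```

View pics/c2.png

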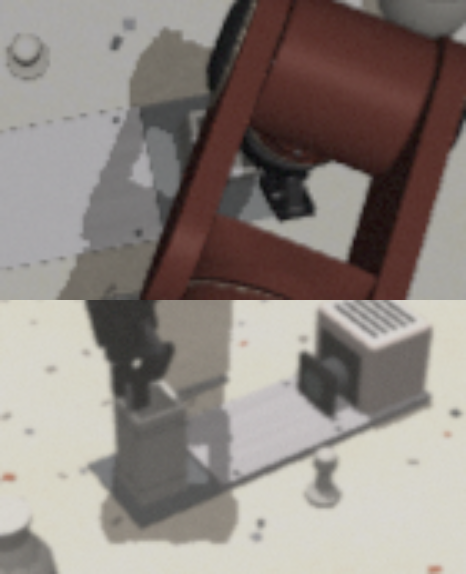

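The fingers are against the vase's back face, and its front is close to the step. I'll keep pushing.

Call:
move_arm --pt "0.2 0 0 0 0 0 -0.5" --pt "0.2 0 0 0 0 0 -0.5" --pt "0.2 0 0 0 0 0 -0.5" --pt "0.2 0 0 0 0 0 -0.5" --pt "0.2 0 0 0 0 0 -0.5" --pt "0.2 0 0 0 0 0 -0.5" --pt "0.2 0 0 0 0 0 -0.5" --pt "0.2 0 0 0 0 0 -0.5" --pt "0.2 0 0 0 0 0 -0.5" --pt "0.2 0 0 0 0 0 -0.5" --pt "0.2 0 0 0 0 0 -0.5" --pt "0.2 0 0 0 0 0 -0.5"

```text
time: 7.63
tool_pos: [0.5335, -0.1087, 0.1047]
tool_rot: [0.0, 0.637, 0.771, -0.0]
contact_force: [-0.1, 0.0, 0.2]
gripper_width: 0.25
grasp_force: 0.0
```

```bash
python3 - <<'E'
from h import *
st()
g=manip.grab_frame("scene");j=g["img"][180:280,230:400]
cv2.imwrite("pics/c3.png",cv2.resize(j,(680,400),interpolation=cv2.INTER_CUBIC))
E
```

```text
t 7.63 stand x,y -46.203521471327804 -5.830472286258351 z 104.717242305701 yawx 100.83754091047963 zax [ 0. -0. -1.] F 0.06425813983027519 0.1273697737800732 0.21718302021166278 w 0.25025420280429306
```

View pics/c3.png

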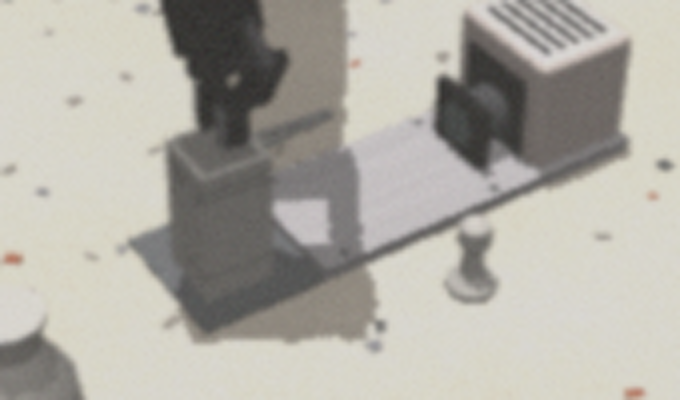

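```bash
python3 - <<'E'
from h import *
g=manip.grab_frame("scene");f=manip.grab_frame("top")
p=manip.state()["tool_pos"]
def c3(P): return ((proj(g,P)-[230,180])*4).round(0)
for dz in(0,-.019,.054): print(dz,c3(p+[0,0,dz]))
for s in(-.026,.026): 
  for x in(-.078,-.026): print("rim",s,x,c3(np.r_[S+X*x+Y*(s-.006),.107]))
for s in(-.055,.055): 
  for x in(-.095,0): print("lane",s,x,c3(np.r_[S+X*x+Y*s,.003]),(proj(f,np.r_[S+X*x+Y*s,.003])))
E
```

```text
0 [219. 145.]
-0.019 [220. 168.]
0.054 [217.  79.]
rim -0.026 -0.078 [197. 180.]
rim -0.026 -0.026 [266. 153.]
rim 0.026 -0.078 [158. 138.]
rim 0.026 -0.026 [226. 113.]
lane -0.055 -0.095 [196. 331.] [375.28210584 175.37982407]
lane -0.055 0 [318. 278.] [341.33368212 181.69529277]
lane 0.055 -0.095 [120. 238.] [383.19914686 214.75226156]
lane 0.055 0 [237. 192.] [349.00514392 221.23632063]
```

```bash
python3 - <<'E'
from h import *
import pickle
g=manip.grab_frame("scene")["img"][185:265,260:310];g0=pickle.load(open("f0.pkl","rb"))["scene"]["img"][185:265,260:310]
w=manip.grab_frame("wrist")["img"]
r=lambda a:cv2.resize(a,(187,300),interpolation=cv2.INTER_CUBIC)
b=lambda a:cv2.convertScaleAbs(a,alpha=1.6)
cv2.imwrite("pics/c4.png",b(np.hstack([cv2.resize(w,(400,300)),r(g0),r(g)])))
E
```

```text
(no output)
```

View pics/c4.png

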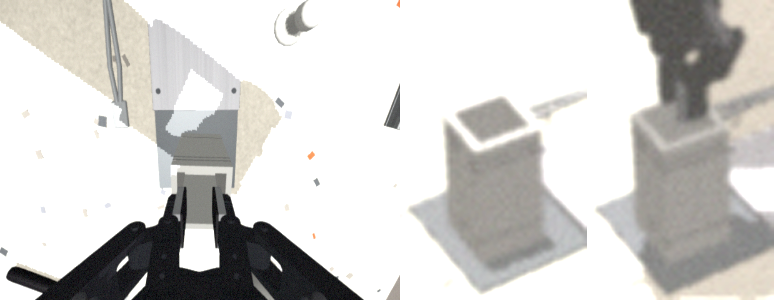

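```bash
python3 - <<'E'
from h import *
w=manip.grab_frame("wrist");p=manip.state()["tool_pos"]
v=lambda q:(proj(w,q)*[400/640,300/400]).round(0)
for dz in(0,.01,.019,-.02):
  for dy in(-.011,.011):
    for dx in (-.011,.011): print("tip",dz,dy,dx,v(p+np.r_[-Y*dy+X*dx,-dz]))
for y in(-.032,.020):
  for x in(-.078,-.026): print("rim",y,x,v(np.r_[S+X*x+Y*y,.107]), "foot",v(np.r_[S+X*x+Y*y,.003]))
for y in(-.055,.055): print("step",v(np.r_[S+Y*y,.012]))
print("cam",-np.array(w["R"]).T@w["t"]-p)
E
```

```text
tip 0 -0.011 -0.011 [186. 205.]
tip 0 -0.011 0.011 [186. 178.]
tip 0 0.011 -0.011 [211. 205.]
tip 0 0.011 0.011 [211. 178.]
tip 0.01 -0.011 -0.011 [187. 199.]
tip 0.01 -0.011 0.011 [186. 173.]
tip 0.01 0.011 -0.011 [210. 199.]
tip 0.01 0.011 0.011 [210. 173.]
tip 0.019 -0.011 -0.011 [187. 193.]
tip 0.019 -0.011 0.011 [187. 169.]
tip 0.019 0.011 -0.011 [210. 193.]
tip 0.019 0.011 0.011 [210. 169.]
tip -0.02 -0.011 -0.011 [185. 221.]
tip -0.02 -0.011 0.011 [184. 191.]
tip -0.02 0.011 -0.011 [212. 221.]
tip -0.02 0.011 0.011 [213. 191.]
rim -0.032 -0.078 [227. 230.] foot [217. 176.]
rim -0.032 -0.026 [229. 167.] foot [218. 134.]
rim 0.02 -0.078 [171. 230.] foot [181. 176.]
rim 0.02 -0.026 [168. 167.] foot [180. 134.]
step [237. 112.]
step [151. 112.]
cam [-0.01406496  0.07684048  0.15151243]
```

The wrist view shows the vase where it started, with its rim at about y=165–225, and the fingertips over its mouth. The tips passed above the rim, so I'll lift, go back, come in lower and check the contact.

Call:
move_arm --pt "0 0 -1 0 0 0 -0.5" --pt "0 0 -1 0 0 0 -0.5" --pt "0 0 -1 0 0 0 -0.5" --pt "-2 0 0 0 0 0 -0.5" --pt "-2 0 0 0 0 0 -0.5" --pt "-2 0 0 0 0 0 -0.5" --pt "-2 0 0 0 0 0 -0.5" --pt "0 0 2 0 0 0 -0.5" --pt "0 0 2 0 0 0 -0.5" --pt "0 0 1.5 0 0 0 -0.5" --pt "0 0 0 0 0 0 -0.5" --pt "0 0 0 0 0 0 -0.5"

```text
time: 8.93
tool_pos: [0.5484, -0.1875, 0.0801]
tool_rot: [-0.0, 0.637, 0.771, -0.0]
contact_force: [0.0, -0.6, 0.3]
gripper_width: 0.249
grasp_force: 0.0
```

```bash
python3 - <<'E'
from h import *
st()
g=manip.grab_frame("scene");p=manip.state()["tool_pos"]
i=g["img"][185:265,250:310]
c=lambda P:((proj(g,P)-[250,185])*5).round(0)
print(c(p),c(p-[0,0,.019]),c(np.r_[S+X*-.078+Y*-.006,.107]))
w=manip.grab_frame("wrist")["img"]
cv2.imwrite("pics/c5.png",cv2.convertScaleAbs(np.hstack([cv2.resize(w,(440,400)),cv2.resize(i,(300,400),interpolation=cv2.INTER_CUBIC)]),alpha=1.5))
E
```

```text
t 8.93 stand x,y -126.40574639591357 -5.620116699535018 z 80.05685939677224 yawx 100.83177266838955 zax [-0.001  0.    -1.   ] F -0.6346205120504989 0.10011355277991706 0.30725521269798206 w 0.248934271974069
[ 40. 245.] [ 42. 273.] [121. 174.]
```

View pics/c5.png

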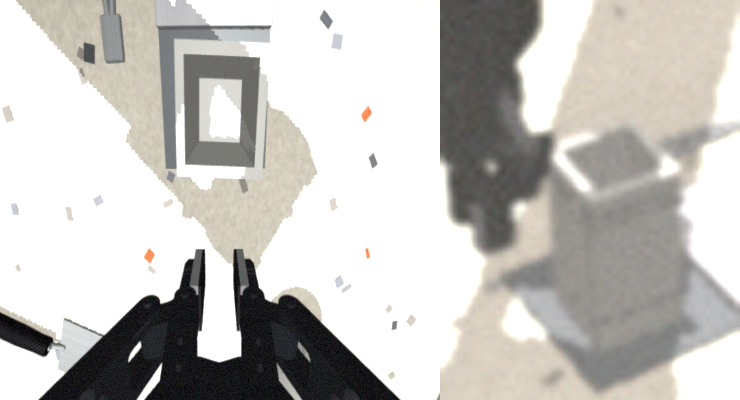

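The fingertips sit near (495,248), about level with the TCP, and the vase is undisturbed. I'll lower slightly and push.

Call:
move_arm --pt "0.8 0 0.3 0 0 0 -0.5" --pt "0.8 0 0.2 0 0 0 -0.5" --pt "0.8 0 0 0 0 0 -0.5" --pt "0.4 0 0 0 0 0 -0.5" --pt "0.2 0 0 0 0 0 -0.5" --pt "0.2 0 0 0 0 0 -0.5" --pt "0.2 0 0 0 0 0 -0.5" --pt "0.2 0 0 0 0 0 -0.5" --pt "0.2 0 0 0 0 0 -0.5" --pt "0.2 0 0 0 0 0 -0.5" --pt "0.2 0 0 0 0 0 -0.5" --pt "0.2 0 0 0 0 0 -0.5" --pt "0.2 0 0 0 0 0 -0.5" --pt "0.2 0 0 0 0 0 -0.5" --pt "0.2 0 0 0 0 0 -0.5" --pt "0.2 0 0 0 0 0 -0.5" --pt "0.2 0 0 0 0 0 -0.5" --pt "0.2 0 0 0 0 0 -0.5"

```text
time: 10.53
tool_pos: [0.538, -0.1322, 0.0747]
tool_rot: [0.0, 0.637, 0.771, -0.0]
contact_force: [0.2, -0.0, 0.8]
gripper_width: 0.248
grasp_force: 0.4
```

```bash
python3 - <<'E'
from h import *
st()
g=manip.grab_frame("scene")
i=g["img"][185:265,250:350]
w=manip.grab_frame("wrist")["img"]
cv2.imwrite("pics/c6.png",cv2.convertScaleAbs(np.hstack([cv2.resize(w,(300,300)),cv2.resize(i,(375,300),interpolation=cv2.INTER_CUBIC)]),alpha=1.5))
E
```

```text
t 10.53 stand x,y -70.21366859581877 -5.810544368121488 z 74.73142394727662 yawx 100.83798278118319 zax [ 0. -0. -1.] F -0.07690562714600067 -0.14838670439971977 0.8384114614398341 w 0.24797546324087033
```

View pics/c6.png

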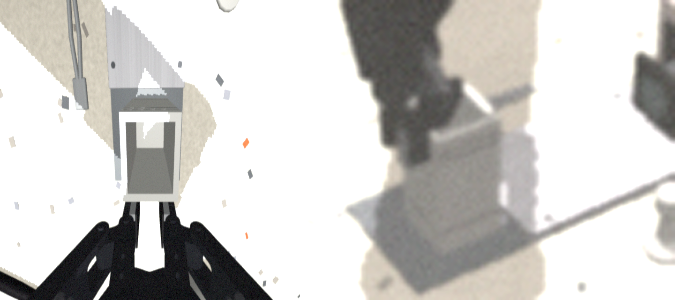

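The fingers are flush behind the vase, which has slid forward, straight, to near the step. I'll go on and tip it.

Call:
move_arm --pt "0.2 0 0 0 0 0 -0.5" --pt "0.2 0 0 0 0 0 -0.5" --pt "0.2 0 0 0 0 0 -0.5" --pt "0.2 0 0 0 0 0 -0.5" --pt "0.2 0 0 0 0 0 -0.5" --pt "0.2 0 0 0 0 0 -0.5" --pt "0.2 0 0 0 0 0 -0.5" --pt "0.2 0 0 0 0 0 -0.5"

```text
time: 11.3
tool_pos: [0.5352, -0.1167, 0.075]
tool_rot: [0.0, 0.637, 0.771, -0.0]
contact_force: [0.3, -0.9, 0.3]
gripper_width: 0.251
grasp_force: 0.8
```

Call:
move_arm --pt "0.2 0 0 0 0 0 -0.5" --pt "0.2 0 0 0 0 0 -0.5" --pt "0.2 0 0 0 0 0 -0.5" --pt "0.2 0 0 0 0 0 -0.5" --pt "0.2 0 0 0 0 0 -0.5" --pt "0.2 0 0 0 0 0 -0.5"

```text
time: 11.8
tool_pos: [0.5327, -0.1047, 0.0747]
tool_rot: [-0.0, 0.637, 0.771, 0.0]
contact_force: [-0.3, -0.8, 0.8]
gripper_width: 0.253
grasp_force: 0.7
```

```bash
python3 - <<'E'
from h import *
st()
g=manip.grab_frame("scene");cv2.imwrite("pics/s1.png",g["img"])
i=cv2.cvtColor(g["img"],cv2.COLOR_BGR2GRAY)[190:256:3,258:336:3]
for r in i: print(' '.join('%3d'%v for v in r))
E
```

```text
t 11.8 stand x,y -42.12303917571553 -5.849726135217711 z 74.70851745645469 yawx 100.83782661397531 zax [ 0.  0. -1.] F -0.7348098572486729 0.4115970300918345 0.8305439900397145 w 0.25250963266033283
213 213 213 211 208  66  57  57  54  52  54  53  53 130 139 140 136 137 138 147 212 213 213 214 212 213
212 213 212 212 212 106  51  53  56  51  52  53  61 108 137 140 140 141 140 142 212 214 214 212 211 211
215 213 213 212 212 148  57  55  55  53  54  53  72 101 139 138 138 138 140 143 179 212 214 212 213 211
212 171 212 214 213 195  59  49  54  55  53  54  74 101 138 136 136 140 140 145 213 214 212 212 213 212
213 213 213 213 211 212  98  55  53  55  50  54  59  78  82 125 135 138 138 142 212 213 213 213 212 215
212 213 213 213 213 213 209  67  55  52  59  62  56  70  63 106 166 135 137 148 213 213 212 212 214 213
213 212 213 211 213 213 213 142  58  53  64  74  58  54  59 118 142 147 110 142 212 212 212 212 212 206
212 212 212 213 213 213 211 189  58  58  56  55  55  52  72 120 128 121 131 141 212 212 211 203 194 181
213 214 213 214 211 204 212 187  53  54  51  54  57  64 116 119 114 1
[... 686 characters left out ...]
  96 104  99 104 104  98 101 101 100 102 119 157 124 125 186 191 192 189 190
213 209 190 138 124 126 122  93 104 106  97 106  99 102 100  98  97 123 125 125 119 182 193 189 177 120
204 173 122 125 122 122 120  89  86 104 106  98  92  97  99  97 107 124 122 117 125 175 164 104 114 192
208 211 191 123 123 124 123  90  87  83 104 103 101 101 100  98  90 119 123 118 106 100 138 201 212 213
213 214 213 154 122 124 109  86  84  85  87  97  91  88  89  82  88  89  99  98 121 149 213 214 213 213
212 213 213 211 155 123  90  87  86  84  89  84  87  87  88  87  86  92 128 137 137 141 198 212 214 213
213 213 214 214 210 130  87  87  87  86  89  85  89  87  87  96 125 140 137 138 140 141 172 215 213 213
```

Call:
move_arm --pt "0.2 0 0 0 0 0 -0.5" --pt "0.2 0 0 0 0 0 -0.5" --pt "0.2 0 0 0 0 0 -0.5" --pt "0.2 0 0 0 0 0 -0.5" --pt "0.2 0 0 0 0 0 -0.5" --pt "0.2 0 0 0 0 0 -0.5"

```text
time: 12.35
tool_pos: [0.5303, -0.0928, 0.0746]
tool_rot: [-0.0, 0.637, 0.771, 0.0]
contact_force: [0.1, 0.3, 1.6]
gripper_width: 0.252
grasp_force: 0.4
```

Call:
move_arm --pt "0.2 0 0 0 0 0 -0.5" --pt "0.2 0 0 0 0 0 -0.5" --pt "0.2 0 0 0 0 0 -0.5" --pt "0 0 0 0 0 0 -0.5" --pt "0 0 0 0 0 0 -0.5" --pt "0 0 0 0 0 0 -0.5"

```text
time: 12.85
tool_pos: [0.5292, -0.0872, 0.0745]
tool_rot: [-0.0, 0.637, 0.771, -0.0]
contact_force: [-0.3, -0.4, -0.2]
gripper_width: 0.25
grasp_force: 0.0
```

```bash
cat > look.py <<'E'
from h import *
st()
g=manip.grab_frame("scene")
i=cv2.cvtColor(g["img"],cv2.COLOR_BGR2GRAY)[190:256:3,264:354:3]
for k,r in enumerate(i): print(190+3*k,' '.join('%3d'%v for v in r))
E
python3 look.py
```

```text
t 12.85 stand x,y -24.31494789853884 -5.716345033770296 z 74.52384824497578 yawx 100.83756324633431 zax [-0.  0. -1.] F -0.37872621063245604 0.3366637654090008 -0.2127852087305497 w 0.24975658249559088
190 211 213 213 212 209  79  56  55  57  56  54  54  53 109 139 140 140 142 166 214 214 211 213 213 213 213 212 152  81 103
193 214 212 213 213 213 132  56  55  48  55  52  56  70  96 140 142 139 140 166 212 213 214 214 213 213 184 194 143  54  70
196 213 215 212 214 213 185  58  51  50  55  53  55  73 108 138 140 140 139 142 213 210 214 213 211 213 211 212 132  55  57
199 213 213 213 213 213 209  68  57  53  52  53  52  60  82 115 130 141 140 149 212 212 213 213 213 212 149 133 117  57  60
202 213 213 213 214 213 213 200  63  55  56  57  59  61  79  66  93 137 138 148 211 214 214 214 214 212 112  57  65  88  96
205 214 214 214 213 212 213 211 100  57  56  63  72  53  56  55 102 159 138 160 212 211 212 214 214 213  99  62  59  69  90
208 213 213 213 214 213 213 212 187  59  53  75  64  51  57  77 115 164 134 164 212 212 213 212 208 196  88  73  72  59  61
211 212 213 213 212 213 213 21
[... 1129 characters left out ...]
 104  91  92  94  99 116 124 123 121 123 129 192 178 120 105 149 204 140 178 146
241 122 125 123 123 126 123 117  87  94 117 100 100 102  98 104 120 122 118 122 123 114 101 117 192 215 213 213 141 107 122
244 192 126 126 124 126 124 109  87  87  92  91  95 101  96  89 115 124 118 103  98 113 160 213 214 213 214 214 154 103 186
247 212 156 125 123 124 124  87  88  86  87  83  87  87  87  88  90  97  99 121 142 137 142 211 214 214 213 196 125 106 143
250 213 212 157 127 126 121  92  89  88  89  85  88  84  87  88  94 129 138 134 139 139 141 206 213 214 212 180 174 131 130
253 214 213 210 134 126 118  86  88  89  87  87  87  86  98 128 137 138 140 141 141 138 142 205 213 213 212 166 167 174 151
```

Call:
move_arm --pt "0.2 0 0 0 0 0 -0.5" --pt "0.2 0 0 0 0 0 -0.5" --pt "0.2 0 0 0 0 0 -0.5" --pt "0.2 0 0 0 0 0 -0.5" --pt "0.2 0 0 0 0 0 -0.5" --pt "0.2 0 0 0 0 0 -0.5" --pt "0 0 0 0 0 0 -0.5" --pt "0 0 0 0 0 0 -0.5" --pt "0 0 0 0 0 0 -0.5"

```text
time: 13.65
tool_pos: [0.5271, -0.0754, 0.0747]
tool_rot: [0.0, 0.637, 0.771, -0.0]
contact_force: [-0.6, -0.6, -0.4]
gripper_width: 0.25
grasp_force: 0.0
```

```bash
python3 look.py
```

```text
t 13.65 stand x,y -12.381678186914492 -5.880139026262403 z 74.73327995835893 yawx 100.84231366832888 zax [ 0. -0. -1.] F -0.5013213254982583 0.7009411921241377 -0.3605973840900297 w 0.24957374490945342
190 213 212 212 213 213 214 162  56  55  51  57  54  59  61  64 143 142 145 145 214 213 214 215 212 214 212 215 150  85 102
193 213 213 214 213 213 213 196  56  55  57  52  54  53  65  80 143 139 143 142 213 214 215 213 213 213 184 195 142  59  68
196 213 213 214 212 213 213 211  75  59  56  57  58  56  61  81 130 141 140 121 203 213 214 213 213 214 211 210 132  56  55
199 213 212 214 214 213 214 214 152  76  57  57  56  56  59  70  77  76 139 140 203 213 213 213 212 213 148 136 118  56  57
202 214 213 215 213 213 214 214 212 124  57  54  59  59  54  63  69  68 138 137 202 213 213 213 214 213 112  61  68  87  98
205 213 213 213 213 214 214 213 213 192  71  58  60 109  56  55  62 115 136 138 204 213 213 213 213 212  99  61  65  68  91
208 214 214 214 213 215 213 213 213 209  66  55  55  54  56  56  67 111 138 136 177 211 212 213 210 193  90  74  75  56  62
211 214 214 213 214 212 213 21
[... 1129 characters left out ...]
  96  99  96  98  94  99 101 111 124 121 123 126 169 119 106 150 204 138 175 151
241 123 127 124 124 125 125 123 121  89  90  86  94 100 100  98 115 123 115 123 122 116  92 110 191 213 213 213 142 107 124
244 194 122 127 124 124 122 127 101  89  88  89  87  93  90  87 113 123 117 105  96 114 136 145 211 214 214 215 152 104 183
247 213 156 122 125 122 125 121  91  88  86  84  88  87  87  85  89 100  99 124 140 141 139 141 204 216 215 195 123 109 144
250 213 210 155 123 125 125 125  89  88  88  86  84  87  89  87  97 132 138 137 138 145 143 142 169 214 213 180 175 134 129
253 213 212 211 133 125 122 126  99  89  90  87  88  90  96 126 138 138 139 142 142 139 142 140 196 214 214 166 166 176 153
```

Call:
move_arm --pt "-1 0 -0.5 0 0 0 -0.5" --pt "-1.5 0 0 0 0 0 -0.5" --pt "-1.5 0 0 0 0 0 -0.5" --pt "-1.5 0 0 0 0 0 -0.5" --pt "-1 0 0 0 0 0 -0.5" --pt "0 0 1 0 0 0 -0.5" --pt "0 0 1.5 0 0 0 -0.5" --pt "0 0 1.5 0 0 0 -0.5" --pt "0 0 1 0 0 0 -0.5" --pt "0 0 0 0 0 0 -0.5" --pt "0 0 0 0 0 0 -0.5"

```text
time: 14.62
tool_pos: [0.5385, -0.1389, 0.0285]
tool_rot: [-0.001, 0.637, 0.771, -0.0]
contact_force: [-0.5, 0.1, 0.2]
gripper_width: 0.245
grasp_force: 0.0
```

```bash
python3 - <<'E'
from h import *
st()
g=manip.grab_frame("scene");p=manip.state()["tool_pos"]
i=g["img"][180:260,260:360]
c=lambda P:((proj(g,P)-[260,180])*4).round(0)
for dy in(-.02,.02):
  for dz in(0,.019): print(dy,dz,c(p+np.r_[Y*dy,-dz]))
w=manip.grab_frame("wrist")["img"]
cv2.imwrite("pics/c7.png",cv2.convertScaleAbs(np.hstack([cv2.resize(w,(400,320)),cv2.resize(i,(400,320),interpolation=cv2.INTER_CUBIC)]),alpha=1.3))
E
```

```text
t 14.62 stand x,y -76.86007961852292 -5.063450715152979 z 28.539699847005878 yawx 100.83827267250895 zax [-0.002  0.001 -1.   ] F 0.21340981831008254 0.49694327256720633 0.22077583999414 w 0.24497565392920279
-0.02 0 [ 77. 265.]
-0.02 0.019 [ 78. 287.]
0.02 0 [ 48. 232.]
0.02 0.019 [ 49. 253.]
```

View pics/c7.png

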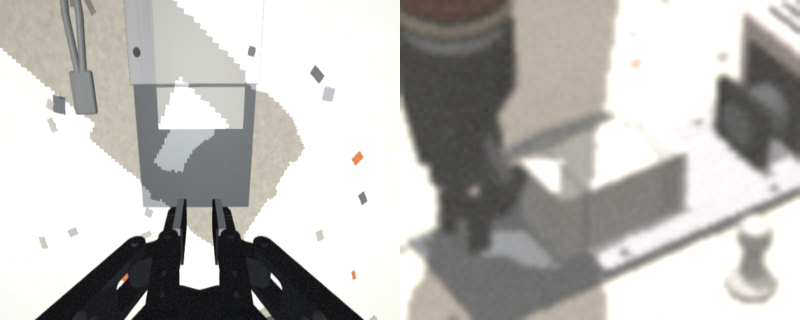

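The vase lies flat and straight on the plate, mouth to the lamp: the right panel shows it at (530–685,130–250) and the collar at (745,125). In the wrist panel the foot edge is at y≈128 and the step at y≈85. Now I'll push the foot.

Call:
move_arm --pt "1 0 0.3 0 0 0 -0.5" --pt "1 0 0.3 0 0 0 -0.5" --pt "1 0 0 0 0 0 -0.5" --pt "0.5 0 0 0 0 0 -0.5" --pt "0.3 0 0 0 0 0 -0.5" --pt "0.3 0 0 0 0 0 -0.5" --pt "0.2 0 0 0 0 0 -0.5" --pt "0.2 0 0 0 0 0 -0.5" --pt "0.2 0 0 0 0 0 -0.5" --pt "0.2 0 0 0 0 0 -0.5" --pt "0.2 0 0 0 0 0 -0.5" --pt "0.2 0 0 0 0 0 -0.5" --pt "0.2 0 0 0 0 0 -0.5" --pt "0.2 0 0 0 0 0 -0.5"

```text
time: 15.88
tool_pos: [0.5287, -0.0834, 0.0238]
tool_rot: [0.0, 0.637, 0.771, -0.0]
contact_force: [0.4, -1.7, -0.2]
gripper_width: 0.247
grasp_force: 0.8
```

Call:
move_arm --pt "0.2 0 0 0 0 0 -0.5" --pt "0.2 0 0 0 0 0 -0.5" --pt "0.2 0 0 0 0 0 -0.5" --pt "0.2 0 0 0 0 0 -0.5" --pt "0.2 0 0 0 0 0 -0.5" --pt "0.2 0 0 0 0 0 -0.5"

```text
time: 16.38
tool_pos: [0.5264, -0.0714, 0.0238]
tool_rot: [0.0, 0.637, 0.771, 0.0]
contact_force: [0.4, -1.6, 0.8]
gripper_width: 0.25
grasp_force: 0.9
```

```bash
python3 - <<'E'
from h import *
st()
w=manip.grab_frame("wrist");i=cv2.cvtColor(w["img"],cv2.COLOR_BGR2GRAY)
cv2.imwrite("pics/w1.png",w["img"])
print(i[0:400:8,300:345:8].T.tolist())
for x in(-.03,-.02,-.01,0,.01): print(x,proj(w,np.r_[S+X*x+Y*-.006,.064]),proj(w,np.r_[S+X*x,.012]))
E
```

```text
t 16.38 stand x,y -8.284212340418954 -5.962735066989382 z 23.819058799187637 yawx 100.83893609443359 zax [ 0. -0. -1.] F -1.6552105025210717 -0.1093250634693358 0.7567746687353355 w 0.2502280792267283
[[196, 196, 199, 197, 179, 197, 197, 152, 155, 155, 154, 156, 155, 156, 156, 155, 154, 169, 201, 201, 201, 201, 202, 200, 202, 200, 202, 201, 159, 99, 144, 146, 145, 143, 141, 81, 80, 126, 127, 129, 127, 127, 125, 124, 196, 6, 11, 18, 16, 8], [196, 197, 198, 196, 179, 198, 197, 190, 157, 155, 156, 156, 155, 156, 156, 155, 154, 154, 201, 201, 201, 200, 201, 202, 202, 202, 201, 195, 149, 96, 148, 146, 147, 143, 144, 80, 82, 81, 129, 129, 128, 125, 126, 126, 198, 90, 16, 16, 21, 20], [195, 197, 197, 196, 179, 198, 197, 199, 155, 157, 157, 157, 157, 157, 157, 155, 156, 155, 157, 201, 201, 200, 201, 201, 201, 201, 202, 197, 149, 94, 147, 145, 145, 144, 147, 84, 82, 86, 87, 128, 126, 126, 124, 126, 198, 189, 9, 7, 12, 13], [195, 197, 198, 198, 179, 196, 197, 197, 161, 158, 155, 158, 154, 155, 158, 155, 155, 158, 157, 202, 200, 202, 202, 201, 202, 201, 161, 150, 149, 92, 147, 146, 146, 147, 14
[... 158 characters left out ...]
55, 156, 154, 202, 201, 202, 202, 192, 153, 149, 150, 149, 95, 148, 146, 146, 146, 144, 84, 79, 84, 80, 127, 126, 129, 125, 124, 199, 45, 12, 12, 23, 26], [197, 196, 196, 197, 180, 198, 197, 198, 199, 190, 159, 155, 156, 155, 155, 157, 157, 157, 155, 154, 201, 203, 200, 163, 152, 150, 150, 148, 148, 93, 146, 148, 146, 144, 145, 14, 20, 50, 79, 80, 127, 126, 126, 124, 197, 13, 18, 16, 20, 11]]
-0.03 [317.39809446 340.46001137] [307.85088076 278.90797321]
-0.02 [317.32282805 322.13962951] [307.63093783 264.36643008]
-0.01 [317.2440945  302.88100626] [307.40473425 249.30602191]
0 [317.16170494 282.62484034] [307.17210462 233.70500665]
0.01 [317.07546392 261.30829798] [306.93289023 217.54095689]
```

Call:
move_arm --pt "0.2 0 0 0 0 0 -0.5" --pt "0.2 0 0 0 0 0 -0.5" --pt "0.2 0 0 0 0 0 -0.5" --pt "0.2 0 0 0 0 0 -0.5" --pt "0.2 0 0 0 0 0 -0.5" --pt "0.2 0 0 0 0 0 -0.5" --pt "0.2 0 0 0 0 0 -0.5" --pt "0.2 0 0 0 0 0 -0.5" --pt "0.2 0 0 0 0 0 -0.5" --pt "0.2 0 0 0 0 0 -0.5" --pt "0.2 0 0 0 0 0 -0.5" --pt "0.2 0 0 0 0 0 -0.5"

```text
time: 17.43
tool_pos: [0.5219, -0.0478, 0.0238]
tool_rot: [0.0, 0.637, 0.771, 0.0]
contact_force: [0.2, -2.5, 1.1]
gripper_width: 0.249
grasp_force: 1.2
```

Call:
move_arm --pt "0.1 0 0 0 0 0 -0.5" --pt "0.1 0 0 0 0 0 -0.5" --pt "0.1 0 0 0 0 0 -0.5" --pt "0.1 0 0 0 0 0 -0.5" --pt "0.1 0 0 0 0 0 -0.5" --pt "0.1 0 0 0 0 0 -0.5" --pt "0.1 0 0 0 0 0 -0.5" --pt "0.1 0 0 0 0 0 -0.5"

```text
time: 18.1
tool_pos: [0.5204, -0.0401, 0.0238]
tool_rot: [0.0, 0.637, 0.771, 0.0]
contact_force: [0.3, -2.3, 2.6]
gripper_width: 0.253
grasp_force: 1.3
```

```bash
python3 -c "from h import *;st()"
```

```text
t 18.1 stand x,y 23.616733492228903 -5.976494380536541 z 23.79246531296834 yawx 100.83353588220534 zax [ 0. -0. -1.] F -2.2928645786290183 0.15277092091731495 2.57718136609438 w 0.2527375342661984
```

Call:
move_arm --pt "0.05 0 0 0 0 0 -0.5" --pt "0.05 0 0 0 0 0 -0.5" --pt "0.05 0 0 0 0 0 -0.5" --pt "0.05 0 0 0 0 0 -0.5" --pt "0.05 0 0 0 0 0 -0.5" --pt "0.05 0 0 0 0 0 -0.5" --pt "0.05 0 0 0 0 0 -0.5" --pt "0.05 0 0 0 0 0 -0.5"

```text
time: 18.77
tool_pos: [0.5196, -0.0362, 0.0238]
tool_rot: [0.0, 0.637, 0.771, 0.0]
contact_force: [0.8, -2.2, 2.0]
gripper_width: 0.252
grasp_force: 1.5
```

Call:
move_arm --pt "0.05 0 0 0 0 0 -0.5" --pt "0.05 0 0 0 0 0 -0.5" --pt "0.05 0 0 0 0 0 -0.5" --pt "0.05 0 0 0 0 0 -0.5"

```text
time: 19.1
tool_pos: [0.5193, -0.0342, 0.0237]
tool_rot: [0.0, 0.637, 0.771, -0.0]
contact_force: [1.0, -2.4, 2.5]
gripper_width: 0.249
grasp_force: 1.5
```

```bash
python3 -c "from h import *;st()"
```

```text
t 19.1 stand x,y 29.61206573282539 -5.958766677998728 z 23.74934484183514 yawx 100.83826506405659 zax [ 0. -0. -1.] F -2.535445598182062 -0.5677657952347394 2.5108527855557394 w 0.2493044036171322
```

Call:
move_arm --pt "0 0 -0.1 0 0 0 -0.5" --pt "0 0 -0.1 0 0 0 -0.5" --pt "0 0 0 0 0 0 -0.5"

```text
time: 19.35
tool_pos: [0.5185, -0.0336, 0.0251]
tool_rot: [-0.001, 0.637, 0.771, -0.0]
contact_force: [0.0, -1.1, -0.8]
gripper_width: 0.247
grasp_force: 0.0
```

Call:
move_arm --pt "0.05 0 0 0 0 0 -0.5" --pt "0.05 0 0 0 0 0 -0.5"

```text
time: 19.52
tool_pos: [0.5186, -0.033, 0.0253]
tool_rot: [-0.0, 0.637, 0.771, -0.0]
contact_force: [-0.0, -1.1, -1.4]
gripper_width: 0.251
grasp_force: 0.5
```

```bash
python3 -c "from h import *;st();print(manip.state()['ft_torque'])"
```

```text
t 19.52 stand x,y 30.87699534599677 -5.525571324417774 z 25.28150847736318 yawx 100.84266066836383 zax [-0.001  0.    -1.   ] F -1.0915659037980134 0.2527448666075927 -1.4364953269708756 w 0.2510819853635463
[-0.18076768 -0.07561262 -0.02219542]
```

Call:
move_arm --pt "-0.1 0 0 0 0 0 -0.5" --pt "-0.1 0 -0.2 0 0 0 -0.5" --pt "0 0 0 0 0 0 -0.5" --pt "0.1 0 0 0 0 0 -0.5" --pt "0.1 0 0 0 0 0 -0.5" --pt "0.05 0 0 0 0 0 -0.5" --pt "0.05 0 0 0 0 0 -0.5" --pt "0.05 0 0 0 0 0 -0.5"

```text
time: 20.18
tool_pos: [0.5189, -0.0319, 0.0278]
tool_rot: [0.0, 0.637, 0.771, -0.0]
contact_force: [0.6, -2.1, 0.9]
gripper_width: 0.249
grasp_force: 0.7
```

Call:
move_arm --pt "0.05 0 0 0 0 0 -0.5" --pt "0.05 0 0 0 0 0 -0.5" --pt "0.05 0 0 0 0 0 -0.5" --pt "0.05 0 0 0 0 0 -0.5"

```text
time: 20.52
tool_pos: [0.5184, -0.0298, 0.0278]
tool_rot: [0.0, 0.637, 0.771, -0.0]
contact_force: [0.1, -1.9, -0.0]
gripper_width: 0.249
grasp_force: 0.8
```

Call:
move_arm --pt "0.05 0 0 0 0 0 -0.5" --pt "0.05 0 0 0 0 0 -0.5" --pt "0.05 0 0 0 0 0 -0.5"

```text
time: 20.77
tool_pos: [0.5182, -0.0283, 0.0278]
tool_rot: [0.0, 0.637, 0.771, 0.0]
contact_force: [0.7, -2.1, 1.2]
gripper_width: 0.248
grasp_force: 0.9
```

```bash
python3 -c "from h import *;st()"
```

```text
t 20.77 stand x,y 35.56582573285138 -6.003693289050797 z 27.788685795329 yawx 100.83813066045289 zax [ 0. -0. -1.] F -2.198501497824649 -0.30057529667138083 1.163833472175968 w 0.24777825707197973
```

Call:
move_arm --pt "0.05 0 0 0 0 0 -0.5" --pt "0.05 0 0 0 0 0 -0.5"

```text
time: 20.93
tool_pos: [0.518, -0.0273, 0.0278]
tool_rot: [0.0, 0.637, 0.771, 0.0]
contact_force: [0.2, -1.3, 0.7]
gripper_width: 0.245
grasp_force: 0.9
```

Call:
move_arm --pt "0.05 0 0 0 0 0 -0.5" --pt "0.05 0 0 0 0 0 -0.5"

```text
time: 21.1
tool_pos: [0.5178, -0.0265, 0.0278]
tool_rot: [0.0, 0.637, 0.771, -0.0]
contact_force: [0.6, -2.6, -0.0]
gripper_width: 0.251
grasp_force: 1.6
```

```bash
python3 -c "from h import *;st()"
```

```text
t 21.1 stand x,y 37.47512543929729 -6.024877544538601 z 27.784817354690958 yawx 100.84476181669288 zax [ 0. -0. -1.] F -2.6745843049168347 -0.09493820466348607 -0.02168847531998852 w 0.250603019165349
```

Call:
move_arm --pt "0.04 0 0 0 0 0 -0.5" --pt "0 0 0 0 0 0 -0.5"

```text
time: 21.27
tool_pos: [0.5178, -0.0263, 0.0278]
tool_rot: [0.0, 0.637, 0.771, -0.0]
contact_force: [1.3, -3.1, 0.3]
gripper_width: 0.252
grasp_force: 1.9
```

Call:
move_arm --pt "0.04 0 0 0 0 0 -0.5" --pt "0 0 0 0 0 0 -0.5"

```text
time: 21.43
tool_pos: [0.5178, -0.026, 0.0278]
tool_rot: [0.001, 0.637, 0.771, -0.0]
contact_force: [1.9, -5.0, 0.4]
gripper_width: 0.254
grasp_force: 2.5
```

```bash
python3 -c "from h import *;st()"
```

```text
t 21.43 stand x,y 37.91272428690918 -6.109001479393796 z 27.820607019821164 yawx 100.84574329713284 zax [ 0.001 -0.001 -1.   ] F -5.255344526189673 -0.9077001359006803 0.4295099370379531 w 0.2540257458682446
```

Call:
move_arm --pt "0.04 0 0 0 0 0 -0.5" --pt "0 0 0 0 0 0 -0.5" --pt "0 0 0 0 0 0 -0.5"

```text
time: 21.68
tool_pos: [0.5178, -0.0258, 0.0278]
tool_rot: [0.001, 0.637, 0.771, -0.0]
contact_force: [1.9, -4.2, 0.5]
gripper_width: 0.251
grasp_force: 2.9
```

Call:
move_arm --pt "0.04 0 0 0 0 0 -0.5" --pt "0 0 0 0 0 0 -0.5" --pt "0 0 0 0 0 0 -0.5"

```text
time: 21.93
tool_pos: [0.5178, -0.0256, 0.0279]
tool_rot: [0.001, 0.637, 0.771, -0.0]
contact_force: [2.1, -5.1, -0.2]
gripper_width: 0.249
grasp_force: 3.3
```

```bash
python3 -c "from h import *;st()"
```

```text
t 21.93 stand x,y 38.2782163544063 -6.177219790576943 z 27.884157520467493 yawx 100.853137200734 zax [ 0.001 -0.002 -1.   ] F -5.398692354497562 -1.1237172521444825 -0.15300728944411474 w 0.2491651748674122
```

Call:
move_arm --pt "0.05 0 0 0 0 0 -0.5" --pt "0 0 0 0 0 0 -0.5" --pt "0.05 0 0 0 0 0 -0.5" --pt "0 0 0 0 0 0 -0.5" --pt "0 0 0 0 0 0 -0.5"

```text
time: 22.35
tool_pos: [0.5179, -0.0253, 0.028]
tool_rot: [0.002, 0.637, 0.771, -0.001]
contact_force: [2.2, -8.0, -0.6]
gripper_width: 0.252
grasp_force: 4.3
```

```bash
python3 -c "from h import *;st()"
```

```text
t 22.35 stand x,y 38.64401729108746 -6.279438838470308 z 27.984089967240163 yawx 100.86637147180326 zax [ 0.002 -0.003 -1.   ] F -8.312746283559845 -0.5977623779998357 -0.6417935330506808 w 0.25167079946999144
```

Call:
move_arm --pt "0.05 0 0 0 0 0 -0.5" --pt "0 0 0 0 0 0 -0.5" --pt "0 0 0 0 0 0 -0.5" --pt "0 0 0 0 0 0 -0.5"

```text
time: 22.68
tool_pos: [0.5179, -0.0251, 0.028]
tool_rot: [0.002, 0.637, 0.771, -0.001]
contact_force: [1.8, -9.5, -0.7]
gripper_width: 0.248
grasp_force: 4.9
```

Call:
move_arm --pt "0 0 0 0 0 0 -0.5" --pt "0 0 0 0 0 0 -0.5" --pt "0 0 0 0 0 0 -0.5" --pt "0 0 0 0 0 0 -0.5" --pt "0 0 0 0 0 0 -0.5" --pt "0 0 0 0 0 0 -0.5" --pt "0 0 0 0 0 0 -0.5" --pt "0 0 0 0 0 0 -0.5" --pt "0 0 0 0 0 0 -0.5" --pt "0 0 0 0 0 0 -0.5" --pt "0 0 0 0 0 0 -0.5" --pt "0 0 0 0 0 0 -0.5"

```text
time: 23.68
tool_pos: [0.5179, -0.0251, 0.028]
tool_rot: [0.002, 0.637, 0.771, -0.001]
contact_force: [2.5, -8.6, -0.9]
gripper_width: 0.25
grasp_force: 4.9
```

About 9.5 N at the fingers, or about 8 N on the collar after friction, was held for over a second. Now I'll release gently.

Call:
move_arm --pt "-0.05 0 0 0 0 0 -0.5" --pt "-0.05 0 0 0 0 0 -0.5" --pt "-0.05 0 0 0 0 0 -0.5" --pt "-0.05 0 0 0 0 0 -0.5" --pt "-0.05 0 0 0 0 0 -0.5" --pt "-0.05 0 0 0 0 0 -0.5" --pt "-0.05 0 0 0 0 0 -0.5" --pt "-0.05 0 0 0 0 0 -0.5" --pt "-0.05 0 0 0 0 0 -0.5" --pt "-0.05 0 0 0 0 0 -0.5" --pt "-0.1 0 0 0 0 0 -0.5" --pt "-0.1 0 0 0 0 0 -0.5" --pt "-0.3 0 0 0 0 0 -0.5" --pt "-1 0 0 0 0 0 -0.5" --pt "-1.5 0 0 0 0 0 -0.5" --pt "-1.5 0 0 0 0 0 -0.5" --pt "0 0 -2 0 0 0 -0.5" --pt "0 0 -2 0 0 0 -0.5" --pt "0 0 0 0 0 0 -0.5" --pt "0 0 0 0 0 0 -0.5"

```text
time: 25.35
tool_pos: [0.5278, -0.0734, 0.069]
tool_rot: [0.002, 0.637, 0.771, 0.001]
contact_force: [-0.0, 0.2, 0.1]
gripper_width: 0.25
grasp_force: 0.0
```

```bash
python3 - <<'E'
from h import *
st()
g=manip.grab_frame("scene");i=cv2.cvtColor(g["img"],cv2.COLOR_BGR2GRAY)[186:246:3,276:366:3]
for k,r in enumerate(i): print(186+3*k,' '.join('%3d'%v for v in r))
for x in(.045,.149):
  for y in(-.032,.02): print(x,y,proj(g,np.r_[S+X*x+Y*y,.064]))
E
```

```text
t 25.35 stand x,y -10.490707037675504 -6.902689597245674 z 69.03625691260414 yawx 100.80520562632955 zax [ 0.003 -0.001 -1.   ] F 0.2091443250679472 -0.008600404703534655 0.08699869295179274 w 0.25030264021574516
186 213 213 115  62  52  54  55  58  52  53  59 131 141 139 144 214 213 213 212 212 213 214 214 170 114 180 211 144 186 131
189 213 214 176  52  50  50  54  55  54  56  59 138 141 142 137 212 214 214 213 213 212 211 212 156  98 103 157 208 183 155
192 211 214 201  60  55  56  59  53  48  61  57 131 141 140 140 207 214 213 213 213 214 208 210 143  57  84 103 132 201 203
195 212 214 211  82  56  57  58  51  56  54  78 129 141 138 118 204 214 214 214 214 214 197 206 134  58  59  76 102 118 186
198 214 213 213 133  57  54  53  57  52  57  73 111 132 139 140 202 212 214 213 213 213 189 189 126  58  55  58  68  99 110
201 213 214 213 195 114  57  55  59  54  60  63  80  61 132 141 168 213 213 214 213 211 181  96  81  73  85  63  58  61 105
204 213 213 213 214 188  56  57  55  59  57  58  65  61 130 139 164 212 212 213 212 196 189 207 116  74  96  94  55  60 104
207 214 215 213 213
[... 1052 characters left out ...]
 120 153 189 192 190 142 103 141 205 212 212
234 154 128 125 122  89  86  86  91 138 142 141 177 184 190 147 100 108 120 180 190 190 180 122 129 195 193 212 213 213 214
237 126 123 124 122  88  86  87  85  94 121 123 125 124 127 124 119 124 122 174 166 117 108 167 168 200 181 208 211 213 213
240 124 125 123 123  89  88  84  85  86  94 126 126 123 124 123 126 121 107 100 138 202 212 212 123 111 110 210 213 214 214
243 125 125 124 118  86  84  86  88  85  88  93 121 124 105 118 103  97 122 140 209 213 213 215 167 101 175 212 213 213 214
0.045 -0.032 [318.94547152 222.18788002]
0.045 0.02 [308.75036112 212.45251131]
0.149 -0.032 [349.2215898  210.06373942]
0.149 0.02 [338.57073911 201.050624  ]
```

```bash
python3 -c "
from plant import manip
print(manip.job_done())"
```

```text
the job is handed in; nothing more can be done
None
```

The vase was tipped over the step and pushed to the lamp's collar, held there at about 8 N (estimated from finger force less friction) for over a second, released lying against it, and the job is handed in; no verdict was returned.

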